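# Chock the specimen canister on the drain board

## Robot

A 6-joint arm with a two-finger parallel gripper is mounted at the origin on the work surface. World frame = base frame: x ahead of the robot, y to its left, z up, the work surface at z = 0. Lengths are in m, angles in degrees, forces in N, time in s.
With the tool pointing down it reaches from about 0.325 to 0.9 m from the base axis. Payload 6.1 kg.
Tool frame: the origin (TCP) lies midway between the tips of the shut fingers; the grasp point (between the pads) lies 19 mm behind it; z points along the fingers, y is the direction in which the jaws open and shut (so a half turn about z gives the same grasp; the last joint's range is limited). The gripper opens to 85 mm and grips with 20 to 120 N. Pads are 22 mm wide; open, the fingers measure 114 mm over their backs; the gripper's body (76 mm by 85 mm) begins 54 mm behind the grasp point. The pads swing forward as they close: fully open they stand 13 mm farther back than shut.
Start: joints at [68.348, 12.628, 87.462, -0, 79.91, -7.225], TCP at [0.156, 0.605, 0.231] pointing down, gripper open.
Joint ranges: [-170.65, 170.65], [-52.31, 119.04], [5.05, 147.46], [-71.25, 251.25], [11.57, 151.72], [-153.62, 153.62]. Speed limits (degrees/s): [147.25, 147.25, 172.46, 180, 180, 180].

## Interface

Orientations are given as [roll, pitch, yaw] about the fixed x, y, z axes, in that order (R = Rz(yaw) Ry(pitch) Rx(roll)).
In Python, from bench import observe, snapshot, hand_in, spot_in gives the robot as it stands.
- The arm moves only by the tool carry_out, never from a script. Its argument "rows" is a list of rows, each a list of 4 numbers: the shift along the tool's x, y, z in m, then the turn about the tool's z in rad. In form: [[dx, dy, dz, turn], ...]. A call has 1 to 12 rows; each row shifts and turns the pose as measured when the row begins, along the tool's axes as they then stand; what a row does not reach is not made up. A row lasts 1/10 s, in which the tool goes at most 50 mm and 8.59 degrees, less where a joint would pass 70% of its speed; a pose out of reach is approached as far as the arm can. A call with a gripper value outside its range is refused whole. "hand" is the closure in counts, from 0 (fully open) to 255 (shut), set as the call begins (left out, the last holds). The fingers move at their own pace and stop on an object; "newtons" is the grip in N (left out, the last holds). Time passes only in rows, so rows that do not move let the fingers close. It gives the time, the measured TCP pose, the force and the opening at its end, in the units of the state.
- observe(): the state, without advancing time (a new reading comes with each control period).
- snapshot(name): name is "scene" or "top" or "wrist"; returns a dict with "img" (400x640x3 uint8, blue, green, red), "fx", "fy", "cx", "cy" (pixels), "k1" (the pictures are not rectified: a ray, as slopes to the right and down, at radius r is drawn at 1 + k1 r^2 times it, then the intrinsics apply), "R" (3x3) and "t" (3): a world point X has camera coordinates R X + t; the wrist camera has in their place "T_tool_cam" (4x4, takes a point from camera to tool coordinates, whose origin is the TCP and whose axes are the flange's). Camera axes: x right, y down, z forward; pixel columns grow to the right and rows downward; lengths in m; the calibration is good to about 2 mm. A picture is of the moment at which its call begins: read the wrist's pose just before it. There is no depth.
- hand_in(): hands the job in, once; it reports no verdict.
Trained networks look in a picture, given as the dict that the camera call returned (one of the last four; its "shot" number tells which), for a name from the list of things; names that differ only in an ending like _2 or _b are one class to them, and where a whole thing is asked for, a point or a joint stands for the part that bears it (a point fixed in the world has none). Each returns a list of dicts, best first, with "score" (0 to 1); they miss things now and then, are a little off and sometimes report something else, mostly with a low value. They report only what shows in the picture. A call takes as long as a camera call. They do not tell look-alikes from the thing itself.
- spot_in(picture, thing): "position" ([column, row] in pixels, amid what is visible of it).
The state is a dict: "time_s": time; "joints": joint angles; "joint_velocities": joint speeds; "joint_torque": joint torques, N m; "eef_pos": TCP position; "tool_rot": TCP orientation; "contact_force": force on the tool from outside, world axes, zero at the start; "ft_torque": the same for the moment, N m; "finger_gap": finger opening in m.
Only numpy, scipy, OpenCV 4.12 (cv2) and the standard library are available. Lean on these libraries where they do the work, as an engineer would, in place of code of your own. Each camera call takes 0.05 s, during which the arm holds its last target. There are 200 camera calls.

## Task

The wiped specimen canister has rolled down to the run-off slots of the sloping drain board. Set the two rubber chocks on the board, side by side, a sloping end of each facing uphill and a gap between them for your fingers, then lay the canister gently back across the upper half of the board, uphill of the chocks, and ease it down until you feel it bear on them before you let go, so that it lies snug against both and does not roll when released. Leave the small carton and the flask beside the board where they are.

Things in the scene. Friction and masses are not known exactly. Their poses are not given: they have to be found in the camera images.
- drainer: steel stand (fixed) of a sloping stainless drain board about 340 mm along the slope and 310 mm across, with a 9 mm high lip all round. Origin: on the table under the middle of the board; x is level and points uphill, y across the slope, z up. The board spans x -0.162 to 0.175; its upper half is x above 0. It does not give when pressed. Black run-off slots lie along the low lip.
- board_pivot (a point): a point of the level line about which the board's slope is set (the stand's x = -0.135, z = 0.056; axes as the stand's). The slope is 5.7 to 9.7 degrees, differs each time and is not reported. The flat board surface passes 28 mm from this line, below it: about 28 mm above the table at the low lip, 46 to 59 mm above it at the stand's x = 0.05.
- canister: specimen canister, a plain hard plastic cylinder 56 mm in diameter, 190 mm long, 0.36 to 0.59 kg, white with a blue ribbed screw cap flush with the body at its +y end. Origin: its centre, where it balances; y is its axis. It lies across the board against the low lip and rolls freely. Gripped across its diameter at axis height, the lip stays below the fingertips.
- chock_a: black rubber chock (one of two alike), 90 mm long (x), 40 mm wide (y), 26 mm high, 0.13 kg; starts on the table. Both ends slope at 30 degrees, from a 4 mm high toe to a 14 mm long flat top; either may face the canister. Origin: centre of the underside. A canister against it has its axis 59 mm uphill of the chock's middle. It holds the canister's weight, but a push of 3 to 4 N slides it.
- chock_b: the second rubber chock, the same as chock_a.
- kit_carton: bystander: small white and blue carton, 78 x 56 x 50 mm high, origin centre of underside; stands on the table beside the board.
- gel_flask: bystander: clear flask with a white cap, 56 mm in diameter, 110 mm high, origin centre of underside; stands on the table beside the board.
- canister_cap (a point): point on the canister's axis 62 mm from its centre towards the blue cap (its y = 0.062); one chock goes about here, the other at the other point.
- canister_foot (a point): point on the canister's axis 62 mm from its centre away from the cap (its y = -0.062).
Mind the look-alikes: they are no part of the job. What is shaped like the canister but yellow is not meant.

How it is judged (in metres and radians):
On the way, in this order (a step that is already met when the one before it is completed fails the run):
1. both chocks stand on the drain board, let go, with the canister not yet against them (contact force between each of chock_a, chock_b and drainer above 0.2 N and contact force between each of chock_a, chock_b and the fingers below 0.05 N and contact force between each of chock_a, chock_b and canister below 0.05 N), for 0.2 s.
2. the canister, still held in the fingers, bears against at least one chock, on the upper half of the board (contact force between canister and the fingers above 0.5 N and (contact force between canister and chock_a above 0.1 N or contact force between canister and chock_b above 0.1 N) and x of canister in the frame of drainer above 0 m), for 0.2 s.
At the end, for the whole second after the job is handed in: The canister lies at rest, let go, across the upper half of the board (centre at x above 0 of the drainer, within 11 degrees), bearing on at least one chock, with one chock under each half, no more than about 5 mm from it; both chocks stand right way up on the board ((contact force between canister and chock_a above 0.03 N or contact force between canister and chock_b above 0.03 N) and ((x of canister_cap in the frame of chock_a between 0.05 and 0.065 m and y of canister_cap in the frame of chock_a between -0.04 and 0.04 m) or (x of canister_cap in the frame of chock_a between -0.065 and -0.05 m and y of canister_cap in the frame of chock_a between -0.04 and 0.04 m) or (x of canister_foot in the frame of chock_a between 0.05 and 0.065 m and y of canister_foot in the frame of chock_a between -0.04 and 0.04 m) or (x of canister_foot in the frame of chock_a between -0.065 and -0.05 m and y of canister_foot in the frame of chock_a between -0.04 and 0.04 m)) and ((x of canister_cap in the frame of chock_b between 0.05 and 0.065 m and y of canister_cap in the frame of chock_b between -0.04 and 0.04 m) or (x of canister_cap in the frame of chock_b between -0.065 and -0.05 m and y of canister_cap in the frame of chock_b between -0.04 and 0.04 m) or (x of canister_foot in the frame of chock_b between 0.05 and 0.065 m and y of canister_foot in the frame of chock_b between -0.04 and 0.04 m) or (x of canister_foot in the frame of chock_b between -0.065 and -0.05 m and y of canister_foot in the frame of chock_b between -0.04 and 0.04 m)) and contact force between canister and drainer above 0.3 N and contact force between each of chock_a, chock_b and drainer above 0.2 N and x of canister in the frame of drainer above 0 m and angle between the y axis of canister and the y axis of drainer, either way round below 0.2 rad and angle between each of chock_a, chock_b's own z axis and vertical below 0.3 rad and contact force between canister and the fingers below 0.02 N and linear speed of canister below 0.02 m/s); the robot touches nothing.
It fails at once if the canister rolls or falls free: faster than 0.2 m/s while no finger touches it (linear speed of canister above 0.2 m/s and contact force between canister and the fingers below 0.01 N).
It fails at once if the canister is slammed or pressed onto the board with more than 150 N (contact force between canister and drainer above 150 N).
It fails at once if the carton or the flask beside the board is shifted by more than 30 mm (distance of any of kit_carton, gel_flask from where it was at the start of the episode above 0.03 m).
It also fails if it takes over 67 s, if anything falls off the work surface, if the arm or the gripper's body presses on something with over 40 N, if the wrist force passes 120 N, or if a joint passes its speed limit or range.

## Working session

There is one attempt and no reset: what is moved stays moved. The work goes in short steps, Python scripts to look and compute and a tool call to move; the robot and the scene stay as the last step left them, time stands still between calls to the robot, and variables do not carry over. Pictures are saved under pics/ and viewed, about 8 in all and at most 12, crops included, and the job is handed in when it is done.

Besides the shell and the picture viewer there is one more tool, called after "Emit:" as a command line: name --pt "numbers of a row" for each row, then --argument value for the rest. carry_out: Moves the arm, as the interface text tells. Its arguments: {"type":"object","properties":{"rows":{"type":"array","items":{"type":"array","items":{"type":"number"}}},"hand":{"type":"number"},"newtons":{"type":"number"}},"required":["rows"]}

```bash
mkdir -p pics; ls; cat > h.py <<'E'
import numpy as np, cv2
from bench import observe, snapshot, hand_in, spot_in
from scipy.spatial.transform import Rotation as Ro
def cam(s,st=None):
    if 'R' in s: return np.array(s['R']),np.array(s['t']).ravel()
    T=np.array(s['T_tool_cam']); W=np.eye(4); W[:3,:3]=Ro.from_euler('xyz',st['tool_rot'],degrees=True).as_matrix(); W[:3,3]=st['eef_pos']
    M=np.linalg.inv(W@T); return M[:3,:3],M[:3,3]
def ray(s,p,st=None):
    R,t=cam(s,st)
    K=np.array([[s['fx'],0,s['cx']],[0,s['fy'],s['cy']],[0,0,1]]); d=np.array([(p[0]-s['cx'])/s['fx'],(p[1]-s['cy'])/s['fy']])
    u=d.copy()
    for _ in range(20): u=d/(1+s['k1']*(u@u))
    return -R.T@t, R.T@np.array([u[0],u[1],1])
def onz(s,p,z,st=None):
    o,d=ray(s,p,st); return o+d*(z-o[2])/d[2]
def proj(s,X,st=None):
    R,t=cam(s,st); c=R@np.array(X)+t; u=c[:2]/c[2]; u=u*(1+s['k1']*(u@u)); return np.array([u[0]*s['fx']+s['cx'],u[1]*s['fy']+s['cy']])
E
python3 - <<'E'
from h import *
print(observe())
for n in ['scene','top']:
    s=snapshot(n); cv2.imwrite(f'pics/{n}0.png',s['img'])
    R,t=cam(s); print(n,-R.T@t,R[2],s['fx'],s['k1'])
    for th,z in [('drainer',.04),('canister',.05),('chock_a',.013),('kit_carton',.025),('gel_flask',.05)]:
        for d in spot_in(s,th): print(th,np.round(d['score'],2),np.round(d['position']),np.round(onz(s,d['position'],z),3))
E
```

```text
pics
{'time_s': 0.0, 'joints': array([ 6.83505466e+01,  1.26739136e+01,  8.75265047e+01,  9.90382306e-04,
        7.99100109e+01, -7.22527119e+00]), 'joint_velocities': array([-0.01996148, -0.10051222,  0.03056901, -0.03230497, -0.06884351,
       -0.01880732]), 'joint_torque': array([-8.42453901e-04, -4.96884906e+01, -3.89403641e+01, -2.24844225e-04,
        1.09751802e-02, -3.20882759e-05]), 'eef_pos': array([0.1554622 , 0.6047304 , 0.23020677]), 'tool_rot': array([-1.79890570e+02, -1.48557584e-02,  1.65575629e+02]), 'contact_force': array([ 0.32336737,  0.6516048 , -0.52960258]), 'ft_torque': array([ 0.01016683, -0.01226467, -0.02880513]), 'finger_gap': 0.08529781147381879}
scene [ 1.38140904 -0.10335555  0.91142635] [-0.73697432  0.00996885 -0.67584722] 455.97372835226645 -0.1159249964557338
drainer 0.6 [369. 261.] [0.655 0.015 0.04 ]
canister 0.7 [166. 188.] [ 0.362 -0.556  0.05 ]
canister 0.56 [337. 210.] [ 0.478 -0.056  0.05 ]
chock_a 0.63 [224. 222.] [ 0.476 -0.374  0.013]
chock_a 0.57 [493. 245.] [0.592 0.355 0.013]
kit_carton 0.58 [481. 206.] [0.452 0.358 0.025]
gel_flask 0.75 [223. 244.] [ 0.594 -0.354  0.05 ]
top [ 0.3255395  -0.08074032  1.41731859] [ 0.10461808 -0.0106279  -0.99445568] 401.76875477359994 0.026191313264910882
drainer 0.76 [289. 148.] [0.636 0.011 0.04 ]
canister 0.9 [306. 193.] [ 0.478 -0.053  0.05 ]
canister 0.87 [454. 239.] [ 0.331 -0.555  0.05 ]
canister 0.69 [400. 199.] [ 0.465 -0.373  0.05 ]
chock_a 0.86 [397. 196.] [ 0.48  -0.372  0.013]
chock_a 0.59 [194. 162.] [0.586 0.344 0.013]
kit_carton 0.74 [186. 198.] [0.457 0.362 0.025]
gel_flask 0.33 [192. 159.] [0.587 0.341 0.05 ]
```

```bash
python3 -c "
import cv2
a=cv2.imread('pics/top0.png');b=a[80:280,130:490];cv2.imwrite('pics/top0c.png',cv2.resize(b,None,fx=2.2,fy=2.2,interpolation=cv2.INTER_CUBIC))"
```

```text
(no output)
```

View pics/top0c.png

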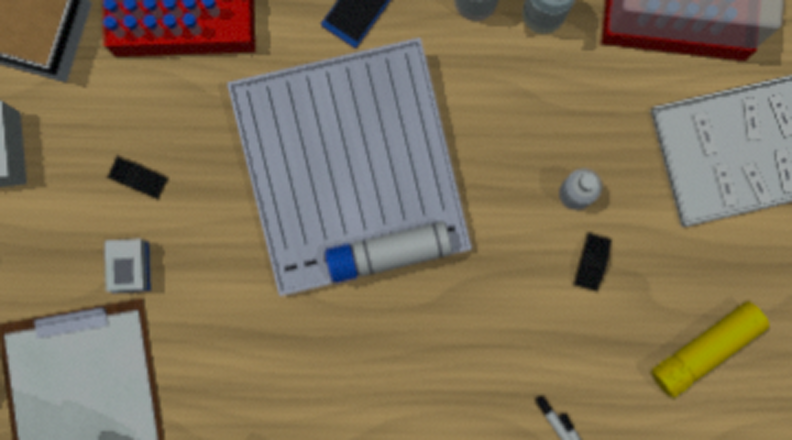

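View pics/scene0.png

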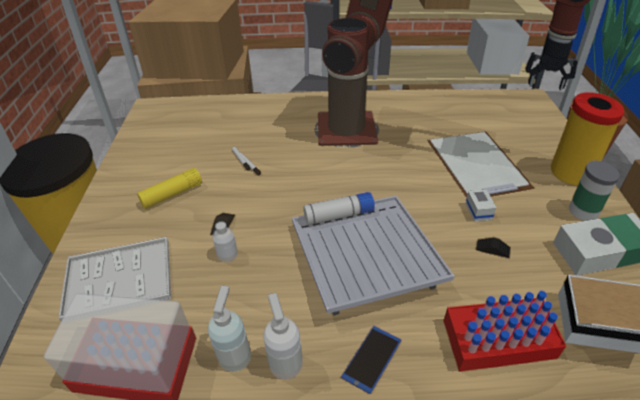

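The canister (white, blue cap towards +y) lies at the low lip, with crop pixels around (388,252). One chock is at (137,177), past the carton at (128,265). The other is at (593,262), next to the flask at (582,188). The yellow cylinder is the decoy. Next I fit the board pose and the chock poses.

```bash
cat > fit.py <<'E'
from h import *
from scipy.optimize import least_squares
s=snapshot('top'); q=snapshot('scene')
g=cv2.cvtColor(s['img'],cv2.COLOR_BGR2GRAY)
for c in [(192,160),(399,199)]:
    x0,y0=c[0]-20,c[1]-20; w=g[y0:y0+40,x0:x0+40]
    n,l,st,ce=cv2.connectedComponentsWithStats((w<45).astype(np.uint8)); i=l[20,20]
    ys,xs=np.where(l==i); r=cv2.minAreaRect(np.c_[xs+x0,ys+y0].astype(np.float32))
    P=np.array([onz(s,p,.013)[:2] for p in cv2.boxPoints(r)]); e=[P[1]-P[0],P[2]-P[1]]; e.sort(key=np.linalg.norm)
    print('chock',len(xs),P.mean(0).round(4),'len',[round(np.linalg.norm(v),3) for v in e],'yaw',np.degrees(np.arctan2(e[1][1],e[1][0])))
off=np.array([130,80])
T=np.array([(230,83),(420,41),(470,250),(282,295)])/2.2+off
S=np.array([(328,307),(450,273),(397,200),(292,221)],float)  # order by location: TL? resolved below
def corners(p):
    X,Y,yaw,th=p; out=[]
    for u,y in [(.309,.155),(.309,-.155),(-.031,-.155),(-.031,.155)]:
        x=-.135+u*np.cos(th)+.019*np.sin(th); z=.056+u*np.sin(th)-.019*np.cos(th)
        out.append([X+x*np.cos(yaw)-y*np.sin(yaw),Y+x*np.sin(yaw)+y*np.cos(yaw),z])
    return out
# scene cam looks in -x: image right=+y ; TL(hi,+y)=(450,273), TR(hi,-y)=(328,307), BR(lo,-y)=(292,221), BL(lo,+y)=(397,200)
S=S[[1,0,3,2]]
f=lambda p:np.r_[[ (proj(s,c)-a) for c,a in zip(corners(p),T)],[(proj(q,c)-a) for c,a in zip(corners(p),S)]].ravel()
r=least_squares(f,[.63,.01,.2,.13]); print('board',r.x.round(4),np.degrees(r.x[2:]),'\n',r.fun.reshape(-1,2).round(1))
E
python3 fit.py
```

```text
chock 255 [0.5905 0.3518] len [np.float64(0.037), np.float64(0.088)] yaw -112.14832895401405
chock 269 [ 0.4688 -0.3799] len [np.float64(0.041), np.float64(0.085)] yaw -16.569841680469874
board [0.6036 0.0076 0.2587 0.1268] [14.82022736  7.26327145] 
 [[-1.5 -1. ]
 [ 0.4 -2.3]
 [ 0.6 -1.3]
 [-1.2 -0.6]
 [ 3.5  0.6]
 [-2.5  0.3]
 [-1.  -3.6]
 [-1.6 -4.9]]
```

```bash
cat > plan.py <<'E'
import sys; from h import *
# plan.py x y z yaw n : suggested equal rows from the current pose
x,y,z,yaw,n=map(float,sys.argv[1:6]); n=int(n); o=observe()
p=np.array(o['eef_pos']); a=np.radians(o['tool_rot'][2]); d=(np.radians(yaw)-a+np.pi/2)%np.pi-np.pi/2
if len(sys.argv)>6: d=(np.radians(yaw)-a+np.pi)%(2*np.pi)-np.pi
D=(np.array([x,y,z])-p)/n; print(o['time_s'],p.round(4),np.round(o['tool_rot'],2),'F',np.round(o['contact_force'],1))
print([[round(v,4) for v in (D[0]*np.cos(b)+D[1]*np.sin(b),D[0]*np.sin(b)-D[1]*np.cos(b),-D[2],-d/n)] for b in a+d/n*np.arange(n)])
E
python3 plan.py .59 .352 .16 67.85 12 f
```

```text
0.7 [0.1557 0.6053 0.2313] [180.    -0.   165.57] F [-0.2 -0.7 -0.7]
[[np.float64(-0.0403), np.float64(-0.0114), np.float64(0.0059), np.float64(0.1421)], [np.float64(-0.0415), np.float64(-0.0056), np.float64(0.0059), np.float64(0.1421)], [np.float64(-0.0419), np.float64(0.0003), np.float64(0.0059), np.float64(0.1421)], [np.float64(-0.0414), np.float64(0.0063), np.float64(0.0059), np.float64(0.1421)], [np.float64(-0.0401), np.float64(0.0121), np.float64(0.0059), np.float64(0.1421)], [np.float64(-0.038), np.float64(0.0176), np.float64(0.0059), np.float64(0.1421)], [np.float64(-0.0351), np.float64(0.0228), np.float64(0.0059), np.float64(0.1421)], [np.float64(-0.0315), np.float64(0.0276), np.float64(0.0059), np.float64(0.1421)], [np.float64(-0.0273), np.float64(0.0318), np.float64(0.0059), np.float64(0.1421)], [np.float64(-0.0225), np.float64(0.0353), np.float64(0.0059), np.float64(0.1421)], [np.float64(-0.0173), np.float64(0.0382), np.float64(0.0059), np.float64(0.1421)], [np.float64(-0.0117), np.float64(0.0402), np.float64(0.0059), np.float64(0.1421)]]
```

Emit:
carry_out --pt "-0.04 -0.011 0.006 0.142" --pt "-0.042 -0.006 0.006 0.142" --pt "-0.042 0 0.006 0.142" --pt "-0.041 0.006 0.006 0.142" --pt "-0.04 0.012 0.006 0.142" --pt "-0.038 0.018 0.006 0.142" --pt "-0.035 0.023 0.006 0.142" --pt "-0.032 0.028 0.006 0.142" --pt "-0.027 0.032 0.006 0.142" --pt "-0.023 0.035 0.006 0.142" --pt "-0.017 0.038 0.006 0.142" --pt "-0.012 0.04 0.006 0.142" --hand 0 --newtons 40

```text
time_s: 1.9
eef_pos: [0.595, 0.3366, 0.1592]
tool_rot: [-180.0, -0.5, 64.6]
contact_force: [-0.4, 0.8, 0.3]
finger_gap: 0.0855
```

```bash
cat > chk.py <<'E'
import sys; from h import *
# wrist view: dark chock near expected world xy -> pose refined
def chock(s,o,X,zp=.013,half=90,thr=45):
    c=proj(s,[X[0],X[1],zp],o); g=cv2.cvtColor(s['img'],cv2.COLOR_BGR2GRAY); m=(g<thr).astype(np.uint8)
    n,l,st,ce=cv2.connectedComponentsWithStats(m); big=[i for i in range(1,n) if st[i,4]>300]
    for i in sorted(big,key=lambda i:np.hypot(*(ce[i]-c)))[:2]:
        ys,xs=np.where(l==i); P=np.array([onz(s,p,zp,o)[:2] for p in cv2.boxPoints(cv2.minAreaRect(np.c_[xs,ys].astype(np.float32)))])
        e=[P[1]-P[0],P[2]-P[1]]; e.sort(key=np.linalg.norm)
        print('chock',P.mean(0).round(4),[round(float(np.linalg.norm(v)),3) for v in e],'yaw',np.degrees(np.arctan2(e[1][1],e[1][0])).round(1),st[i])
if __name__=='__main__':
    o=observe(); s=snapshot('wrist'); print(o['time_s'],o['eef_pos'].round(4),o['tool_rot'].round(2),np.array(s['T_tool_cam']).round(3))
    cv2.imwrite(f'pics/{sys.argv[3]}.png',s['img'])
    chock(s,o,[float(v) for v in sys.argv[1:3]])
E
python3 chk.py .59 .352 w1
```

```text
1.9 [0.595  0.3366 0.1592] [-179.98   -0.47   64.65] [[ 0.001 -0.961 -0.276  0.07 ]
 [ 1.     0.001 -0.     0.002]
 [ 0.001 -0.276  0.961 -0.143]
 [ 0.     0.     0.     1.   ]]
chock [0.596  0.3574] [0.038, 0.087] yaw -112.0 [ 280  110   50  103 4593]
chock [0.4868 0.3582] [0.005, 0.057] yaw -85.5 [172 187  41  56 347]
```

```bash
sed -i 's/chock(s,o,\[float/chock(s,o,zp=.006,X=[float/' chk.py; python3 chk.py .595 .356 w2; python3 plan.py .594 .356 .08 68 3
```

```text
1.95 [0.5999 0.3313 0.1578] [179.82  -0.37  63.97] [[ 0.001 -0.961 -0.276  0.07 ]
 [ 1.     0.001 -0.     0.002]
 [ 0.001 -0.276  0.961 -0.143]
 [ 0.     0.     0.     1.   ]]
chock [0.5935 0.3572] [0.041, 0.089] yaw -112.0 [ 268  106   54  105 4861]
chock [0.4818 0.3578] [0.006, 0.059] yaw -85.2 [161 186  43  56 436]
2.0 [0.5973 0.3333 0.158 ] [179.96  -0.37  64.5 ] F [-0.8 -0.7 -0.7]
[[np.float64(0.0064), np.float64(-0.0043), np.float64(0.026), np.float64(-0.0204)], [np.float64(0.0064), np.float64(-0.0041), np.float64(0.026), np.float64(-0.0204)], [np.float64(0.0065), np.float64(-0.004), np.float64(0.026), np.float64(-0.0204)]]
```

View pics/w2.png

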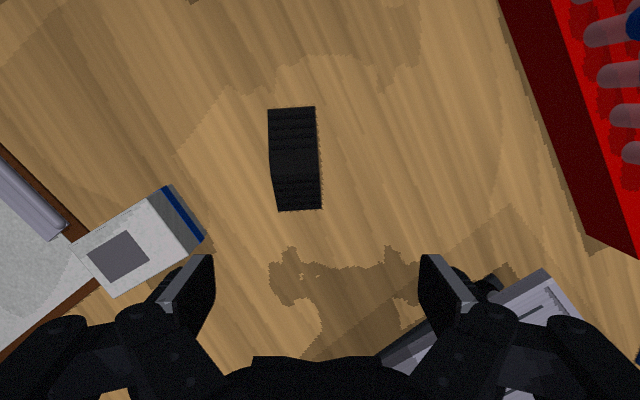

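The chock at pixel (295,158) is clear between the jaws, and the carton is well off to the left. I'll descend over it.

Emit:
carry_out --pt "0.0065 -0.004 0.026 -0.02" --pt "0.0065 -0.004 0.026 -0.02" --pt "0.0065 -0.004 0.026 -0.02" --pt "0 0 0 0"

```text
time_s: 2.4
eef_pos: [0.596, 0.3567, 0.0793]
tool_rot: [179.9, -0.5, 68.1]
contact_force: [-0.2, -1.0, -1.1]
finger_gap: 0.0851
```

```bash
python3 chk.py .594 .356 w3; python3 plan.py .594 .357 .004 68 4
```

```text
2.4 [0.596  0.3567 0.0793] [179.88  -0.49  68.08] [[ 0.001 -0.961 -0.276  0.07 ]
 [ 1.     0.001 -0.     0.002]
 [ 0.001 -0.276  0.961 -0.143]
 [ 0.     0.     0.     1.   ]]
chock [0.5946 0.3571] [0.041, 0.089] yaw -110.7 [ 278  143   66  130 8153]
chock [0.5691 0.2761] [0.144, 0.43] yaw -21.9 [    0   232   640   168 46193]
2.45 [0.5974 0.3569 0.0818] [179.74  -0.61  68.05] F [-0.3  0.5  1.1]
[[np.float64(-0.0003), np.float64(-0.0008), np.float64(0.0194), np.float64(0.0002)], [np.float64(-0.0003), np.float64(-0.0008), np.float64(0.0194), np.float64(0.0002)], [np.float64(-0.0003), np.float64(-0.0008), np.float64(0.0194), np.float64(0.0002)], [np.float64(-0.0003), np.float64(-0.0008), np.float64(0.0194), np.float64(0.0002)]]
```

Emit:
carry_out --pt "0 -0.001 0.026 -0.01" --pt "0 -0.001 0.026 -0.01" --pt "0 -0.001 0.02 0" --pt "0 0 0.006 0"

```text
time_s: 2.85
eef_pos: [0.6008, 0.3621, 0.0128]
tool_rot: [179.1, -1.2, 69.4]
contact_force: [-1.1, -0.8, -0.4]
finger_gap: 0.0854
```

Emit:
carry_out --pt "0 0 0 0" --pt "0 0 0 0" --pt "0 0 0 0" --pt "0 0 0 0" --pt "0 0 0 0" --pt "0 0 0 0" --hand 255 --newtons 40

```text
time_s: 3.45
eef_pos: [0.6045, 0.364, 0.0209]
tool_rot: [178.8, -1.6, 69.4]
contact_force: [-0.2, 0.5, -1.5]
finger_gap: 0.0383
```

Emit:
carry_out --pt "0 0 -0.03 0" --pt "0 0 -0.03 0" --pt "0 0 -0.03 0"

```text
time_s: 3.75
eef_pos: [0.5972, 0.3598, 0.105]
tool_rot: [179.3, -1.0, 69.4]
contact_force: [0.9, 0.6, -0.1]
finger_gap: 0.0382
```

```bash
python3 chk.py .594 .356 w4; python3 plan.py .594 .357 .1 68 1;python3 plan.py .594 .357 .1 68 1
```

```text
3.75 [0.5972 0.3598 0.105 ] [179.32  -0.97  69.36] [[ 0.001 -0.961 -0.276  0.07 ]
 [ 1.     0.001 -0.     0.002]
 [ 0.001 -0.276  0.961 -0.143]
 [ 0.     0.     0.     1.   ]]
chock [0.5751 0.2839] [0.203, 0.45] yaw -20.7 [    3   173   627   227 58732]
chock [0.4564 0.3716] [0.051, 0.096] yaw -32.9 [ 61 223 133  70 775]
3.8 [0.6006 0.3614 0.1123] [178.93  -1.36  69.37] F [3.2 2.1 3.4]
[[np.float64(-0.0065), np.float64(-0.0046), np.float64(0.0123), np.float64(0.024)]]
3.8 [0.6006 0.3614 0.1123] [178.93  -1.36  69.37] F [3.2 2.1 3.4]
[[np.float64(-0.0065), np.float64(-0.0046), np.float64(0.0123), np.float64(0.024)]]
```

View pics/w4.png

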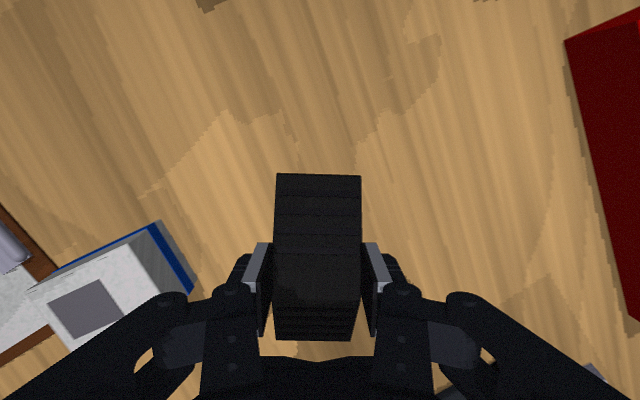

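The chock is held, spanning pixels (276–361, 174–340). Next I compute its offset in the hand and the move over the board.

```bash
sed -i 's/print(\[\[round(v,4)/print([[round(float(v),3)/' plan.py; python3 - <<'E'
from h import *
s=snapshot('wrist');T=np.array(s['T_tool_cam'])
W=dict(eef_pos=[0,0,0],tool_rot=[0,0,0])
for p in [(318,174),(310,340),(275,250),(361,250)]:
    print(p,onz(s,p,.011,W).round(4),onz(s,p,.017,W).round(4))
E
python3 plan.py .612 .075 .17 14.8 8
```

```text
(318, 174) [0.0373 0.003  0.011 ] [0.036 0.003 0.017]
(310, 340) [-0.0521 -0.0011  0.011 ] [-0.0569 -0.0012  0.017 ]
(275, 250) [-0.0004 -0.0179  0.011 ] [-0.0032 -0.0187  0.017 ]
(361, 250) [-0.0004  0.0239  0.011 ] [-0.0031  0.0248  0.017 ]
3.85 [0.6014 0.3618 0.1112] [178.85  -1.45  69.37] F [ 1.5  0.1 -0.2]
[[-0.033, 0.014, -0.007, 0.119], [-0.031, 0.018, -0.007, 0.119], [-0.029, 0.021, -0.007, 0.119], [-0.026, 0.025, -0.007, 0.119], [-0.023, 0.027, -0.007, 0.119], [-0.02, 0.03, -0.007, 0.119], [-0.016, 0.032, -0.007, 0.119], [-0.012, 0.034, -0.007, 0.119]]
```

Emit:
carry_out --pt "-0.033 0.014 -0.007 0.12" --pt "-0.031 0.018 -0.007 0.12" --pt "-0.029 0.021 -0.007 0.12" --pt "-0.026 0.025 -0.007 0.12" --pt "-0.023 0.027 -0.007 0.12" --pt "-0.02 0.03 -0.007 0.12" --pt "-0.016 0.032 -0.007 0.12" --pt "-0.012 0.034 -0.007 0.12" --pt "0 0 0 0"

```text
time_s: 4.75
eef_pos: [0.6022, 0.064, 0.1551]
tool_rot: [-179.4, -1.4, 12.3]
contact_force: [-0.1, 0.9, -0.5]
finger_gap: 0.0381
```

```bash
python3 plan.py .614 .075 .075 14.8 6; python3 - <<'E'
from h import *
o=observe();s=snapshot('wrist');t=snapshot('scene');t=t['img'][180:330,260:480]
print(o['eef_pos'],o['tool_rot'])
np.save('w5.npy',np.r_[o['eef_pos'],o['tool_rot']])
cv2.imwrite('pics/w5.png',s['img']); cv2.imwrite('pics/w5b.png',np.vstack([cv2.resize(s['img'],(640,400))[0:0],s['img']]))
cv2.imwrite('pics/s5.png',cv2.resize(t,None,fx=3,fy=3,interpolation=cv2.INTER_CUBIC))
E
```

```text
4.75 [0.6022 0.064  0.1551] [-179.43   -1.39   12.26] F [-0.1  0.9 -0.5]
[[0.002, -0.001, 0.013, -0.007], [0.002, -0.001, 0.013, -0.007], [0.002, -0.001, 0.013, -0.007], [0.002, -0.001, 0.013, -0.007], [0.002, -0.001, 0.013, -0.007], [0.002, -0.001, 0.013, -0.007]]
[0.6022077  0.06404522 0.15510168] [-179.42977061   -1.38664097   12.26357393]
```

View pics/s5.png

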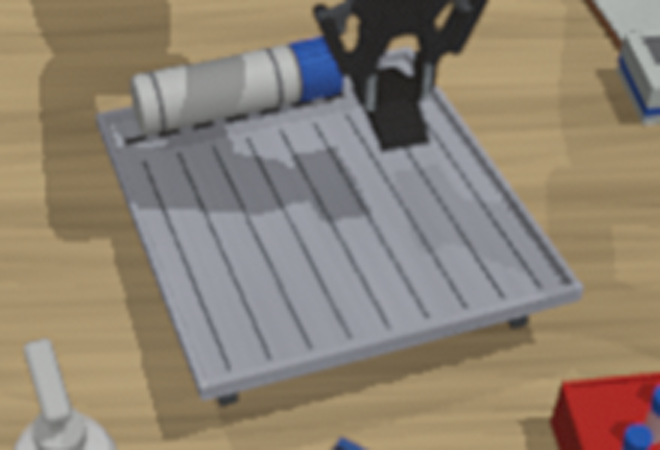

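View pics/w5.png

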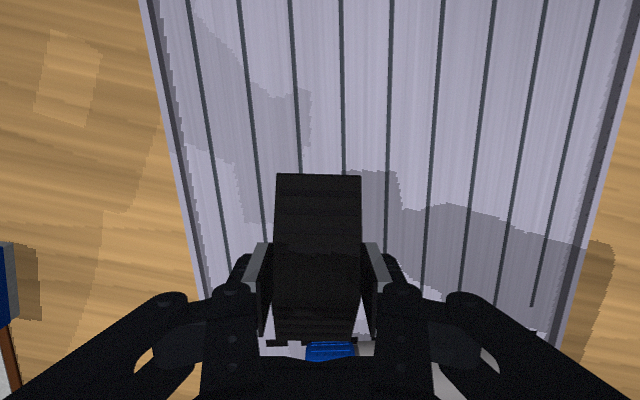

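```bash
cat >> fit.py <<'E'
w=np.load('w5.npy'); so=dict(eef_pos=w[:3],tool_rot=w[3:]); ws=snapshot('wrist')
S=np.array([(453.3,274),(328.3,306.5),(292.7,218.3),(397,200)]); 
def surf(p,x,y):
    X,Y,yaw,th=p; u=(x+.135-.028*np.sin(th))/np.cos(th); z=.056+u*np.sin(th)-.028*np.cos(th)
    return [X+x*np.cos(yaw)-y*np.sin(yaw),Y+x*np.sin(yaw)+y*np.cos(yaw),z]
def f2(p):
    a,b=proj(ws,surf(p,.05,0),so),proj(ws,surf(p,.15,0),so); d=(b-a)/np.linalg.norm(b-a)
    e=[d[0]*(m-a)[1]-d[1]*(m-a)[0] for m in (np.array([393,0]),np.array([388,170]))]
    fs=np.r_[[ (proj(s,c)-k) for c,k in zip(corners(p),T)],[(proj(q,c)-k)*.7 for c,k in zip(corners(p)[:3],S[:3])]].ravel()
    return np.r_[fs,np.array(e)/3]
r=least_squares(f2,r.x,loss='soft_l1'); print('board',r.x.round(4),np.degrees(r.x[2:]),'\n',f2(r.x).round(1))
np.save('board.npy',r.x)
for x,y in [(.02,.062),(.02,-.062),(.079,0)]: print(x,y,np.round(surf(r.x,x,y),4))
E
python3 fit.py | tail -9
```

```text
[-2.5  0.3]
 [-1.  -3.6]
 [-1.6 -4.9]]
board [0.6005 0.0081 0.2571 0.1149] [14.7282166   6.58117913] 
 [-1.4  0.1  0.3 -1.1  0.4 -0.2 -1.5  0.3 -0.2 -0.2 -1.9  0.4 -1.  -1.3
  0.2  0.3]
0.02 0.062 [0.6041 0.0731 0.0457]
0.02 -0.062 [ 0.6356 -0.0468  0.0457]
0.079 0 [0.6769 0.0282 0.0525]
```

```bash
python3 plan.py .6115 .075 .068 14.7 5
```

```text
5.0 [0.6014 0.0695 0.1543] [-179.29   -1.31   12.78] F [-0.2 -0.4 -0.4]
[[0.002, -0.001, 0.017, -0.007], [0.002, -0.001, 0.017, -0.007], [0.002, -0.001, 0.017, -0.007], [0.002, -0.001, 0.017, -0.007], [0.002, -0.001, 0.017, -0.007]]
```

Emit:
carry_out --pt "0.002 -0.001 0.017 -0.007" --pt "0.002 -0.001 0.017 -0.007" --pt "0.002 -0.001 0.017 -0.007" --pt "0.002 -0.001 0.017 -0.007" --pt "0.002 -0.001 0.017 -0.007" --pt "0 0 0 0"

```text
time_s: 5.6
eef_pos: [0.612, 0.0858, 0.062]
tool_rot: [-179.4, -1.4, 15.7]
contact_force: [0.3, -3.2, 4.8]
finger_gap: 0.0382
```

```bash
python3 plan.py .6115 .075 .062 14.7 2
```

```text
5.6 [0.612  0.0858 0.062 ] [-179.36   -1.4    15.68] F [ 0.3 -3.2  4.8]
[[-0.002, 0.005, -0.0, 0.009], [-0.002, 0.005, -0.0, 0.009]]
```

Emit:
carry_out --pt "-0.001 0.004 -0.006 0.005" --pt "-0.001 0.005 -0.004 0.005" --pt "0 0 0 0"

```text
time_s: 5.9
eef_pos: [0.6106, 0.0786, 0.0686]
tool_rot: [-179.3, -1.2, 15.4]
contact_force: [0.4, -0.3, -1.5]
finger_gap: 0.0381
```

```bash
python3 plan.py .6115 .075 .060 14.7 3
```

```text
5.9 [0.6106 0.0786 0.0686] [-179.27   -1.18   15.36] F [ 0.4 -0.3 -1.5]
[[-0.0, 0.001, 0.003, 0.004], [-0.0, 0.001, 0.003, 0.004], [-0.0, 0.001, 0.003, 0.004]]
```

Emit:
carry_out --pt "0 0.001 0.004 0.004" --pt "0 0.001 0.004 0.004" --pt "0 0 0.003 0" --pt "0 0 0.002 0"

```text
time_s: 6.3
eef_pos: [0.611, 0.0772, 0.0616]
tool_rot: [-179.2, -1.1, 14.9]
contact_force: [-7.9, -0.4, 10.3]
finger_gap: 0.0385
```

Emit:
carry_out --pt "0 0 0.001 0" --pt "0 0 0 0" --pt "0 0 0 0" --pt "0 0 -0.002 0" --pt "0 0 -0.03 0" --pt "0 0 -0.04 0" --pt "0 0 -0.04 0" --pt "0 0 0 0" --hand 0

```text
time_s: 7.1
eef_pos: [0.6078, 0.075, 0.173]
tool_rot: [-179.1, -0.8, 14.9]
contact_force: [1.0, -0.2, 0.1]
finger_gap: 0.0853
```

```bash
cat > lk.py <<'E'
from h import *
b=np.load('board.npy'); s=snapshot('top'); g=cv2.cvtColor(s['img'],cv2.COLOR_BGR2GRAY)
n,l,st,ce=cv2.connectedComponentsWithStats((g<45).astype(np.uint8))
for i in range(1,n):
    if 120<st[i,4]<420:
        z=.055 if abs(onz(s,ce[i],.05)[1])<.16 else .006
        P=np.array([onz(s,p,z)[:2] for p in cv2.boxPoints(cv2.minAreaRect(np.argwhere(l==i)[:,::-1].astype(np.float32)))]); e=[P[1]-P[0],P[2]-P[1]]; e.sort(key=np.linalg.norm)
        c=P.mean(0)-b[:2]; C,S=np.cos(b[2]),np.sin(b[2])
        print(P.mean(0).round(4),[round(float(np.linalg.norm(v)),3) for v in e],'yaw',np.degrees(np.arctan2(e[1][1],e[1][0])).round(1),'drainer xy',np.round([c@[C,S],c@[-S,C]],3))
E
python3 lk.py; python3 plan.py .469 -.378 .16 -16.6 12
```

```text
[ 0.8518 -0.4916] [0.14, 0.284] yaw -125.9 drainer xy [ 0.116 -0.547]
[0.7785 1.0201] [0.024, 0.305] yaw -174.9 drainer xy [0.429 0.934]
[0.8061 0.513 ] [0.097, 0.187] yaw -53.2 drainer xy [0.327 0.436]
[0.8048 0.333 ] [0.019, 0.157] yaw -86.5 drainer xy [0.28  0.262]
[0.4595 0.678 ] [0.055, 0.085] yaw -7.1 drainer xy [0.034 0.684]
[ 0.4694 -0.3814] [0.04, 0.083] yaw -13.9 drainer xy [-0.226 -0.343]
7.15 [0.6061 0.075  0.1699] [-179.06   -0.55   14.89] F [ 0.5  0.1 -0.8]
[[-0.021, 0.034, 0.001, 0.046], [-0.019, 0.034, 0.001, 0.046], [-0.018, 0.035, 0.001, 0.046], [-0.016, 0.036, 0.001, 0.046], [-0.014, 0.037, 0.001, 0.046], [-0.013, 0.037, 0.001, 0.046], [-0.011, 0.038, 0.001, 0.046], [-0.009, 0.038, 0.001, 0.046], [-0.007, 0.039, 0.001, 0.046], [-0.006, 0.039, 0.001, 0.046], [-0.004, 0.039, 0.001, 0.046], [-0.002, 0.039, 0.001, 0.046]]
```

Emit:
carry_out --pt "-0.021 0.034 0.001 0.046" --pt "-0.019 0.034 0.001 0.046" --pt "-0.018 0.035 0.001 0.046" --pt "-0.016 0.036 0.001 0.046" --pt "-0.014 0.037 0.001 0.046" --pt "-0.013 0.037 0.001 0.046" --pt "-0.011 0.038 0.001 0.046" --pt "-0.009 0.038 0.001 0.046" --pt "-0.007 0.039 0.001 0.046" --pt "-0.006 0.039 0.001 0.046" --pt "-0.004 0.039 0.001 0.046" --pt "-0.002 0.03 0.001 0.046"

```text
time_s: 8.35
eef_pos: [0.4542, -0.3738, 0.1293]
tool_rot: [-178.5, 1.3, -17.5]
contact_force: [1.1, -0.1, 0.2]
finger_gap: 0.0855
```

Emit:
carry_out --pt "0 0 0 0"

```text
time_s: 8.45
eef_pos: [0.4519, -0.3766, 0.1273]
tool_rot: [-178.5, 1.4, -17.8]
contact_force: [0.8, -0.0, 0.5]
finger_gap: 0.0854
```

```bash
python3 chk.py .469 -.378 w6; python3 lk.py|awk '$NF<0.2'; python3 plan.py .469 -.378 .08 -15 4
```

```text
8.45 [ 0.4519 -0.3766  0.1273] [-178.51    1.42  -17.83] [[ 0.001 -0.961 -0.276  0.072]
 [ 1.     0.     0.001  0.   ]
 [-0.001 -0.276  0.961 -0.143]
 [ 0.     0.     0.     1.   ]]
chock [ 0.4734 -0.3794] [0.041, 0.089] yaw 165.5 [ 287  104   56  115 6029]
chock [ 0.3262 -0.3277] [0.158, 0.54] yaw -107.1 [    0   254   640   146 44585]
[ 0.8511 -0.4919] [0.137, 0.284] yaw -125.3 drainer xy [ 0.115 -0.547]
[0.6028 0.0737] [0.036, 0.085] yaw -166.0 drainer xy [0.019 0.063]
8.55 [ 0.4529 -0.3735  0.1273] [-178.4     1.45  -17.62] F [ 0.4  1.2 -0.7]
[[0.004, -0.0, 0.012, -0.011], [0.004, -0.0, 0.012, -0.011], [0.004, -0.0, 0.012, -0.011], [0.004, 0.0, 0.012, -0.011]]
```

Chock 1 sits at drainer (0.019, 0.063) with the right yaw. Now the second one.

Emit:
carry_out --pt "0.005 0.001 0.022 -0.013" --pt "0.005 0.001 0.024 -0.013" --pt "0.005 0.001 0.024 -0.013" --pt "0.005 0.001 0.024 -0.013" --pt "0 0 0.01 0"

```text
time_s: 9.05
eef_pos: [0.4735, -0.3727, 0.0197]
tool_rot: [-178.2, 1.3, -14.0]
contact_force: [0.2, 0.7, 0.3]
finger_gap: 0.0853
```

```bash
python3 plan.py .474 -.379 .008 -14.5 2
```

```text
9.05 [ 0.4735 -0.3727  0.0197] [-178.23    1.27  -13.99] F [0.2 0.7 0.3]
[[0.001, 0.003, 0.006, 0.004], [0.001, 0.003, 0.006, 0.004]]
```

Emit:
carry_out --pt "0 0.003 0.006 0.004" --pt "0 0.003 0.005 0.004"

```text
time_s: 9.25
eef_pos: [0.472, -0.3752, 0.0069]
tool_rot: [-178.1, 1.4, -14.3]
contact_force: [-0.1, -0.6, 0.8]
finger_gap: 0.0855
```

Emit:
carry_out --pt "0 0 0 0" --pt "0 0 0 0" --pt "0 0 0 0" --pt "0 0 0 0" --pt "0 0 0 0" --pt "0 0 0 0" --hand 255 --newtons 40

```text
time_s: 9.85
eef_pos: [0.4734, -0.3773, 0.0107]
tool_rot: [-178.3, 1.1, -14.4]
contact_force: [-0.2, -0.1, -1.7]
finger_gap: 0.039
```

Emit:
carry_out --pt "0 0 -0.03 0" --pt "0 0 -0.04 0" --pt "0 0 -0.04 0" --pt "0 0 -0.03 0"

```text
time_s: 10.25
eef_pos: [0.471, -0.3779, 0.1469]
tool_rot: [-177.8, 1.9, -14.4]
contact_force: [0.3, -1.1, -1.2]
finger_gap: 0.039
```

```bash
python3 - <<'E'
from h import *
s=snapshot('wrist'); W=dict(eef_pos=[0,0,0],tool_rot=[0,0,0])
g=cv2.cvtColor(s['img'],cv2.COLOR_BGR2GRAY); c=g[60:380,318]; d=np.where(c<45)[0]+60
# runs
r=np.split(d,np.where(np.diff(d)>1)[0]+1); print([(x[0],x[-1]) for x in r if len(x)>5])
for x in r:
    if len(x)>5: print([onz(s,(318,v),.011,W).round(4) for v in (x[0],x[-1])])
cv2.imwrite('pics/w7.png',s['img'])
E
python3 plan.py .643 -.045 .16 14.7 10
```

```text
[(np.int64(162), np.int64(336)), (np.int64(362), np.int64(379))]
[array([0.0452, 0.0013, 0.011 ]), array([-0.0474,  0.0015,  0.011 ])]
[array([-0.0639,  0.0015,  0.011 ]), array([-0.0751,  0.0015,  0.011 ])]
10.3 [ 0.4731 -0.3802  0.1527] [-178.05    1.54  -14.37] F [ 2.4 -2.   2.8]
[[0.008, -0.037, -0.001, -0.051], [0.01, -0.036, -0.001, -0.051], [0.012, -0.036, -0.001, -0.051], [0.014, -0.035, -0.001, -0.051], [0.015, -0.034, -0.001, -0.051], [0.017, -0.033, -0.001, -0.051], [0.019, -0.033, -0.001, -0.051], [0.02, -0.032, -0.001, -0.051], [0.022, -0.03, -0.001, -0.051], [0.023, -0.029, -0.001, -0.051]]
```

Emit:
carry_out --pt "0.008 -0.037 -0.003 -0.051" --pt "0.01 -0.036 -0.003 -0.051" --pt "0.012 -0.036 -0.003 -0.051" --pt "0.013 -0.035 -0.002 -0.051" --pt "0.014 -0.034 -0.001 -0.051" --pt "0.016 -0.033 -0.001 -0.051" --pt "0.017 -0.033 -0.001 -0.051" --pt "0.019 -0.032 -0.001 -0.051" --pt "0.02 -0.03 -0.001 -0.051" --pt "0.02 -0.025 -0.001 -0.051" --pt "0 0 0 0"

```text
time_s: 11.4
eef_pos: [0.6359, -0.0397, 0.1812]
tool_rot: [-177.8, 0.2, 15.7]
contact_force: [-0.2, 0.1, -1.2]
finger_gap: 0.0395
```

```bash
python3 plan.py .6355 -.047 .075 14.7 5
```

```text
11.4 [ 0.6359 -0.0397  0.1812] [-1.778e+02  1.700e-01  1.574e+01] F [-0.2  0.1 -1.2]
[[-0.0, 0.001, 0.021, 0.004], [-0.0, 0.001, 0.021, 0.004], [-0.0, 0.001, 0.021, 0.004], [-0.0, 0.001, 0.021, 0.004], [-0.0, 0.001, 0.021, 0.004]]
```

Emit:
carry_out --pt "0 0.002 0.021 0.004" --pt "0 0.002 0.021 0.004" --pt "0 0.002 0.021 0.004" --pt "0 0.002 0.021 0.004" --pt "0 0.002 0.015 0.004" --pt "0 0 0 0"

```text
time_s: 12.0
eef_pos: [0.6361, -0.047, 0.0772]
tool_rot: [-177.9, 0.3, 14.5]
contact_force: [-0.0, 0.6, -1.4]
finger_gap: 0.0388
```

```bash
python3 plan.py .6355 -.047 .058 14.7 4
```

```text
12.0 [ 0.6361 -0.047   0.0772] [-177.87    0.31   14.54] F [-0.   0.6 -1.4]
[[-0.0, -0.0, 0.005, -0.001], [-0.0, -0.0, 0.005, -0.001], [-0.0, -0.0, 0.005, -0.001], [-0.0, -0.0, 0.005, -0.001]]
```

Emit:
carry_out --pt "0 0 0.006 0" --pt "0 0 0.005 0" --pt "0 0 0.004 0"

```text
time_s: 12.3
eef_pos: [0.6373, -0.0475, 0.0636]
tool_rot: [-178.0, 0.1, 14.5]
contact_force: [0.4, -0.1, -1.2]
finger_gap: 0.039
```

Emit:
carry_out --pt "0 0 0.003 0" --pt "0 0 0.002 0"

```text
time_s: 12.5
eef_pos: [0.6379, -0.0474, 0.0591]
tool_rot: [-178.0, 0.1, 14.5]
contact_force: [0.8, 0.5, -1.6]
finger_gap: 0.0391
```

Emit:
carry_out --pt "-0.001 0 0.003 0" --pt "-0.001 0 0.002 0"

```text
time_s: 12.7
eef_pos: [0.6373, -0.0477, 0.0572]
tool_rot: [-178.1, -0.1, 14.5]
contact_force: [-2.6, 1.7, 9.4]
finger_gap: 0.0389
```

Emit:
carry_out --pt "0 0 0.001 0" --pt "0 0 0 0" --pt "0 0 0 0" --pt "0 0 -0.002 0" --pt "0 0 -0.03 0" --pt "0 0 -0.04 0" --pt "0 0 -0.04 0" --pt "0 0 0 0" --hand 0

```text
time_s: 13.5
eef_pos: [0.6376, -0.0512, 0.1714]
tool_rot: [-178.0, -0.0, 14.5]
contact_force: [1.5, -0.6, 0.8]
finger_gap: 0.0854
```

```bash
python3 - <<'E'
from h import *
s=snapshot('top'); b=np.load('board.npy'); C,S=np.cos(b[2]),np.sin(b[2])
for d in spot_in(s,'canister'):
    P=onz(s,d['position'],.057); c=P[:2]-b[:2]; print(d['score'],P.round(4),'drainer',np.round([c@[C,S],c@[-S,C]],3))
# blue cap
h=cv2.cvtColor(s['img'],cv2.COLOR_BGR2HSV); m=cv2.inRange(h,(100,140,60),(130,255,255)); n,l,st,ce=cv2.connectedComponentsWithStats(m)
for i in range(1,n):
    if st[i,4]>60 and 250<ce[i][0]<340 and 170<ce[i][1]<230: print('cap',ce[i],st[i],onz(s,ce[i],.057).round(4))
E
python3 plan.py .48 -.053 .2 104.7 11 f
```

```text
0.98 [ 0.3337 -0.5514  0.057 ] drainer [-0.4   -0.473]
0.58 [ 0.4775 -0.1095  0.057 ] drainer [-0.149 -0.082]
13.6 [ 0.6345 -0.0505  0.1656] [-177.8     0.42   14.53] F [-0.3  0.7 -0.2]
[[-0.014, -0.003, -0.003, -0.143], [-0.013, -0.005, -0.003, -0.143], [-0.012, -0.007, -0.003, -0.143], [-0.011, -0.009, -0.003, -0.143], [-0.01, -0.01, -0.003, -0.143], [-0.008, -0.011, -0.003, -0.143], [-0.006, -0.012, -0.003, -0.143], [-0.005, -0.013, -0.003, -0.143], [-0.003, -0.014, -0.003, -0.143], [-0.001, -0.014, -0.003, -0.143], [0.001, -0.014, -0.003, -0.143]]
```

Emit:
carry_out --pt "-0.014 -0.003 -0.002 -0.143" --pt "-0.013 -0.005 -0.002 -0.143" --pt "-0.012 -0.007 -0.002 -0.143" --pt "-0.011 -0.009 -0.002 -0.143" --pt "-0.01 -0.01 -0.002 -0.143" --pt "-0.008 -0.011 -0.002 -0.143" --pt "-0.006 -0.012 -0.002 -0.143" --pt "-0.005 -0.013 -0.002 -0.143" --pt "-0.003 -0.014 -0.002 -0.143" --pt "-0.001 -0.014 -0.002 -0.143" --pt "0 0 0 0"

```text
time_s: 14.7
eef_pos: [0.4769, -0.0549, 0.167]
tool_rot: [-177.4, -3.1, 99.7]
contact_force: [-0.1, -0.1, -0.3]
finger_gap: 0.0854
```

```bash
python3 - <<'E'
from h import *
o=observe(); s=snapshot('wrist'); cv2.imwrite('pics/w8.png',s['img']); print(o['eef_pos'],o['tool_rot'])
for d in spot_in(s,'canister'): print(d, onz(s,d['position'],.057,o).round(4))
h=cv2.cvtColor(s['img'],cv2.COLOR_BGR2HSV); m=cv2.inRange(h,(100,140,60),(130,255,255)); n,l,st,ce=cv2.connectedComponentsWithStats(m)
for i in range(1,n):
    if st[i,4]>500: print('cap',ce[i],st[i],onz(s,ce[i],.075,o).round(4))
E
python3 lk.py|awk '$NF<0.2'; python3 plan.py .48 -.053 .12 104.7 4
```

```text
[ 0.4769361  -0.05489614  0.16699122] [-177.44181007   -3.05239422   99.73776827]
{'position': [321.3, 186.5], 'score': 0.79} [ 0.4755 -0.0435  0.057 ]
cap [311.69544612  94.09952607] [ 271   61   82   68 4853] [0.4582 0.0205 0.075 ]
[ 0.8518 -0.4916] [0.14, 0.284] yaw -125.9 drainer xy [ 0.116 -0.547]
[0.6023 0.074 ] [0.037, 0.085] yaw -167.2 drainer xy [0.018 0.063]
14.85 [ 0.4788 -0.0551  0.1677] [-177.54   -3.     99.45] F [ 0.3 -0.1 -0.1]
[[0.0, 0.0, 0.012, -0.023], [0.0, 0.0, 0.012, -0.023], [0.0, 0.0, 0.012, -0.023], [0.0, 0.0, 0.012, -0.023]]
```

View pics/w8.png

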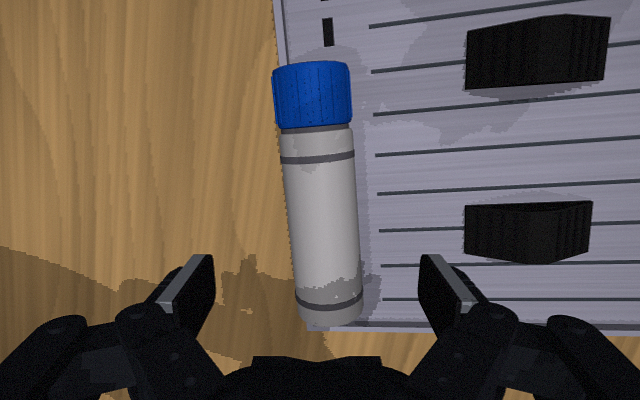

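```bash
python3 - <<'E'
from h import *
o=dict(eef_pos=[ 0.4769361,-0.05489614,0.16699122],tool_rot=[-177.44181007,-3.05239422,99.73776827]); s=snapshot('wrist'); b=np.load('board.npy'); C,S=np.cos(b[2]),np.sin(b[2])
A=onz(s,(312,66),.06,o);B=onz(s,(330,318),.06,o); M=(A+B)/2; d=A-B
print(A,B,M,np.linalg.norm(d),np.degrees(np.arctan2(d[1],d[0])))
c=M[:2]-b[:2]; print(np.round([c@[C,S],c@[-S,C]],3))
for p in [(537,52),(527,231)]:
    P=onz(s,p,.055,o); c=P[:2]-b[:2]; print(P,np.round([c@[C,S],c@[-S,C]],3))
o=observe();print(o['eef_pos'],o['tool_rot'])
E
python3 plan.py .477 -.052 .1 104.7 4
```

```text
[0.4542052 0.0399031 0.06     ] [ 0.50182666 -0.14989752  0.06      ] [ 0.47801593 -0.05499721  0.06      ] 0.19568362891746904 104.08490572450543
[-0.134 -0.03 ]
[0.6044124  0.07505148 0.055     ] [0.021 0.064]
[ 0.63687668 -0.0496054   0.055     ] [ 0.021 -0.065]
[ 0.47919501 -0.05509565  0.1680009 ] [-177.57175829   -2.98832029   99.49180926]
14.9 [ 0.4792 -0.0551  0.168 ] [-177.57   -2.99   99.49] F [-0.6  0.   1. ]
[[0.001, -0.0, 0.017, -0.023], [0.001, -0.0, 0.017, -0.023], [0.001, -0.0, 0.017, -0.023], [0.001, -0.0, 0.017, -0.023]]
```

Emit:
carry_out --pt "0.001 0 0.02 -0.021" --pt "0.001 0 0.02 -0.021" --pt "0.001 0 0.02 -0.021" --pt "0.001 0 0.02 -0.021" --pt "0 0 0.01 0"

```text
time_s: 15.4
eef_pos: [0.479, -0.0475, 0.0769]
tool_rot: [-178.1, -3.0, 103.9]
contact_force: [-0.7, 0.4, 0.1]
finger_gap: 0.0855
```

```bash
cat > plan2.py <<'E'
import sys; from h import *
# plan2: tilt-aware: total tool-frame delta to world x y z yaw
x,y,z,yaw=map(float,sys.argv[1:5]); o=observe(); R=Ro.from_euler('xyz',o['tool_rot'],degrees=True).as_matrix()
d=(np.radians(yaw-o['tool_rot'][2])+np.pi/2)%np.pi-np.pi/2
print(o['time_s'],o['eef_pos'].round(4),o['tool_rot'].round(2),'F',o['contact_force'].round(1)); print('tool delta',(R.T@(np.array([x,y,z])-o['eef_pos'])).round(4),'turn',round(-d,3))
E
python3 plan2.py .478 -.055 .036 104.4
```

```text
15.4 [ 0.479  -0.0475  0.0769] [-178.12   -3.    103.93] F [-0.7  0.4  0.1]
tool delta [-0.0092 -0.0014  0.0405] turn -0.008
```

Emit:
carry_out --pt "-0.003 0 0.014 -0.004" --pt "-0.003 -0.001 0.013 -0.004" --pt "-0.003 0 0.009 0"

```text
time_s: 15.7
eef_pos: [0.4798, -0.0549, 0.0385]
tool_rot: [-178.1, -3.0, 104.2]
contact_force: [0.2, 0.5, -0.1]
finger_gap: 0.0854
```

```bash
python3 plan2.py .478 -.055 .036 104.4
```

```text
15.7 [ 0.4798 -0.0549  0.0385] [-178.15   -3.01  104.2 ] F [ 0.2  0.5 -0.1]
tool delta [ 0.0002 -0.0017  0.0026] turn -0.003
```

Emit:
carry_out --pt "0 -0.001 0.002 0" --pt "0 0 0.001 0" --pt "0 0 0.001 0" --pt "0 0 0 0" --pt "0 0 0 0" --pt "0 0 0 0" --hand 255 --newtons 40

```text
time_s: 16.3
eef_pos: [0.4778, -0.0554, 0.0344]
tool_rot: [-178.0, -3.1, 104.1]
contact_force: [-0.3, 0.3, -3.2]
finger_gap: 0.0548
```

Emit:
carry_out --pt "0 0 -0.015 0" --pt "0 0 -0.025 0" --pt "0 0 -0.03 0" --pt "0 0 -0.02 0"

```text
time_s: 16.7
eef_pos: [0.4774, -0.0577, 0.1214]
tool_rot: [-177.4, -3.4, 104.0]
contact_force: [0.5, -1.1, -5.0]
finger_gap: 0.0546
```

```bash
python3 plan2.py .6895 .0315 .13 104.7
```

```text
16.7 [ 0.4774 -0.0577  0.1214] [-177.41   -3.41  104.03] F [ 0.5 -1.1 -5. ]
tool delta [ 0.0356  0.2269 -0.0167] turn -0.012
```

Emit:
carry_out --pt "0.004 0.02 -0.003 -0.001" --pt "0.004 0.03 -0.003 -0.001" --pt "0.004 0.03 -0.003 -0.002" --pt "0.005 0.03 -0.003 -0.002" --pt "0.005 0.03 -0.002 -0.002" --pt "0.005 0.03 -0.002 -0.002" --pt "0.004 0.025 0 -0.002" --pt "0.003 0.015 0 0" --pt "0 0.005 0 0" --pt "0 0 0 0"

```text
time_s: 17.7
eef_pos: [0.6841, 0.0314, 0.1278]
tool_rot: [-177.4, -3.4, 104.6]
contact_force: [-0.7, 0.3, -5.6]
finger_gap: 0.0549
```

```bash
python3 plan2.py .6895 .0315 .075 104.7
```

```text
17.7 [0.6841 0.0314 0.1278] [-177.36   -3.38  104.63] F [-0.7  0.3 -5.6]
tool delta [-0.0044  0.0077  0.0524] turn -0.001
```

Emit:
carry_out --pt "-0.001 0.002 0.012 0" --pt "-0.001 0.002 0.012 0" --pt "-0.001 0.002 0.012 0" --pt "-0.001 0.002 0.01 0" --pt "0 0 0.005 0" --pt "0 0 0 0"

```text
time_s: 18.3
eef_pos: [0.6858, 0.0302, 0.0689]
tool_rot: [-177.0, -3.5, 104.5]
contact_force: [0.2, 0.5, -5.7]
finger_gap: 0.0549
```

```bash
python3 plan2.py .6895 .0315 .061 104.7; python3 -c "
from h import *
s=snapshot('scene')['img'][180:330,260:480]; w=snapshot('wrist')['img']
a=cv2.resize(s,None,fx=2.9,fy=2.0*1.0); a=cv2.resize(s,(440,300),interpolation=cv2.INTER_CUBIC); w=cv2.resize(w,(440,275))
cv2.imwrite('pics/c9.png',np.vstack([a,w]))"
```

```text
18.3 [0.6858 0.0302 0.0689] [-176.99   -3.47  104.5 ] F [ 0.2  0.5 -5.7]
tool delta [-0.0001  0.0044  0.0077] turn -0.003
```

View pics/c9.png

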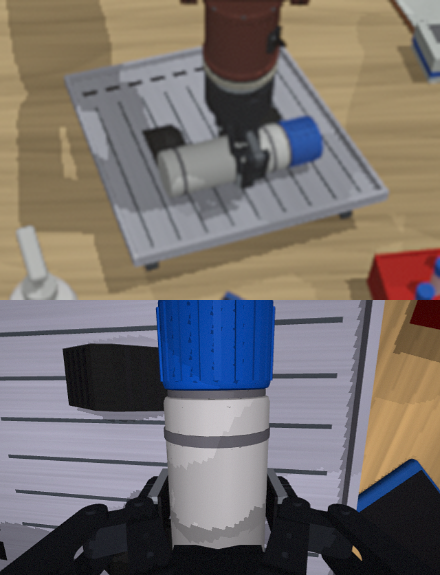

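Both chocks are downhill of the held canister, one under each half. I'll lower in small steps and feel for the board.

Emit:
carry_out --pt "0 0.001 0.004 0" --pt "0 0.001 0.003 0" --pt "0 0 0.002 0"

```text
time_s: 18.7
eef_pos: [0.6898, 0.031, 0.0631]
tool_rot: [-177.3, -3.4, 104.5]
contact_force: [0.3, -0.2, -5.3]
finger_gap: 0.055
```

Emit:
carry_out --pt "0 0 0.002 0" --pt "0 0 0.001 0"

```text
time_s: 18.9
eef_pos: [0.6899, 0.0313, 0.0602]
tool_rot: [-177.4, -3.3, 104.5]
contact_force: [-0.7, -0.1, -3.7]
finger_gap: 0.0552
```

Emit:
carry_out --pt "0 -0.003 0.0005 0" --pt "0 -0.003 0.0005 0"

```text
time_s: 19.1
eef_pos: [0.6842, 0.0298, 0.0597]
tool_rot: [-177.4, -3.3, 104.6]
contact_force: [-0.3, -0.7, -4.4]
finger_gap: 0.0549
```

Emit:
carry_out --pt "0 -0.002 0.0003 0"

```text
time_s: 19.2
eef_pos: [0.6818, 0.0293, 0.0594]
tool_rot: [-177.4, -3.3, 104.6]
contact_force: [0.5, -0.3, -4.6]
finger_gap: 0.0547
```

Drainer x is now about 0.084. I'll keep easing down.

Emit:
carry_out --pt "0 -0.002 0.0006 0"

```text
time_s: 19.3
eef_pos: [0.6797, 0.0287, 0.0591]
tool_rot: [-177.4, -3.3, 104.6]
contact_force: [-1.0, -0.4, -5.3]
finger_gap: 0.055
```

Emit:
carry_out --pt "0 -0.0015 0.0006 0"

```text
time_s: 19.4
eef_pos: [0.6782, 0.0282, 0.0588]
tool_rot: [-177.4, -3.3, 104.5]
contact_force: [0.8, -0.5, -4.0]
finger_gap: 0.0552
```

Emit:
carry_out --pt "0 -0.0015 0.0006 0"

```text
time_s: 19.5
eef_pos: [0.6769, 0.0278, 0.0586]
tool_rot: [-177.5, -3.3, 104.5]
contact_force: [0.8, 0.2, -4.5]
finger_gap: 0.0548
```

Emit:
carry_out --pt "0 -0.0015 0.0006 0"

```text
time_s: 19.6
eef_pos: [0.6757, 0.0274, 0.0584]
tool_rot: [-177.5, -3.3, 104.5]
contact_force: [-0.1, 0.8, -2.7]
finger_gap: 0.0549
```

```bash
python3 lk.py|awk '$NF<0.2'; python3 -c "
from h import *
import numpy as np
o=observe(); b=np.load('board.npy');C,S=np.cos(b[2]),np.sin(b[2]);c=o['eef_pos'][:2]-b[:2];print(c@[C,S],c@[-S,C],o['contact_force'])
"
```

```text
[ 0.85  -0.491] [0.135, 0.284] yaw -125.4 drainer xy [ 0.114 -0.546]
[ 0.6462 -0.0354] [0.06, 0.113] yaw -167.7 drainer xy [ 0.033 -0.054]
0.07747840108757592 -0.0004175050868281856 [ 0.808344   -0.38529142 -3.95138062]
```

Emit:
carry_out --pt "0 -0.0015 0.0005 0"

```text
time_s: 19.75
eef_pos: [0.6746, 0.0271, 0.0584]
tool_rot: [-177.6, -3.3, 104.5]
contact_force: [1.4, 1.4, -3.0]
finger_gap: 0.0549
```

Emit:
carry_out --pt "0 -0.0015 0.0005 0"

```text
time_s: 19.85
eef_pos: [0.6736, 0.0268, 0.0584]
tool_rot: [-177.7, -3.3, 104.5]
contact_force: [2.3, 1.5, -3.2]
finger_gap: 0.055
```

Emit:
carry_out --pt "0 -0.0015 0.0003 0"

```text
time_s: 19.95
eef_pos: [0.6726, 0.0265, 0.0584]
tool_rot: [-177.8, -3.3, 104.5]
contact_force: [2.4, 0.7, -3.2]
finger_gap: 0.0551
```

Uphill force is about 2.5 N and steady, so the canister is bearing. I'll hold for a moment and then check.

Emit:
carry_out --pt "0 0 0 0" --pt "0 0 0 0" --pt "0 0 0 0"

```text
time_s: 20.25
eef_pos: [0.6724, 0.0265, 0.0585]
tool_rot: [-177.8, -3.3, 104.5]
contact_force: [1.0, 0.1, -3.5]
finger_gap: 0.0547
```

```bash
python3 - <<'E'
from h import *
for _ in range(4): o=observe(); print(o['contact_force'].round(1)); w=snapshot('wrist')
q=snapshot('scene'); c=q['img'][205:285,320:430]
cv2.imwrite('pics/c10.png',np.vstack([cv2.resize(c,(480,349),interpolation=cv2.INTER_CUBIC),cv2.resize(w['img'][0:300],(480,225))]))
E
```

```text
[ 1.   0.1 -3.5]
[ 1.7  0.5 -3.7]
[ 0.9  0.8 -3.1]
[ 1.7  0.9 -2.9]
```

View pics/c10.png

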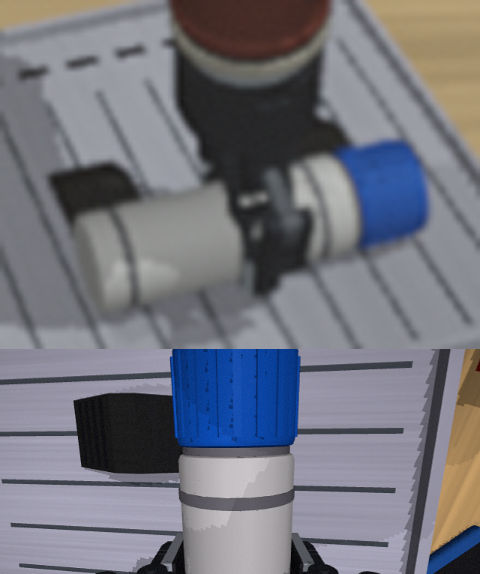

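Emit:
carry_out --pt "0 -0.0012 0.001 0" --pt "0 0 0.001 0" --pt "0 0 0 0" --pt "0 0 0 0"

```text
time_s: 20.9
eef_pos: [0.6724, 0.0265, 0.0584]
tool_rot: [-177.9, -3.2, 104.6]
contact_force: [2.2, 0.5, -2.2]
finger_gap: 0.0551
```

Emit:
carry_out --pt "0 0 0 0" --pt "0 0 0 0" --pt "0 0 0 0" --pt "0 0 0 0" --hand 0

```text
time_s: 21.3
eef_pos: [0.6715, 0.0259, 0.0582]
tool_rot: [-177.8, -3.2, 104.6]
contact_force: [0.2, -0.3, 0.2]
finger_gap: 0.0854
```

Emit:
carry_out --pt "0 0 -0.01 0" --pt "0 0 -0.02 0" --pt "0 0 -0.03 0" --pt "0 0 -0.04 0" --pt "0 0 -0.04 0" --pt "0 -0.03 -0.03 0" --pt "0 -0.04 -0.03 0" --pt "0 -0.04 0 0" --pt "0 -0.04 0 0" --pt "0 -0.04 0 0" --pt "0 -0.03 0 0" --pt "0 0 0 0"

```text
time_s: 22.5
eef_pos: [0.4635, -0.0414, 0.283]
tool_rot: [-178.2, -2.8, 104.6]
contact_force: [0.5, -0.2, -0.1]
finger_gap: 0.0853
```

```bash
python3 - <<'E'
from h import *
b=np.load('board.npy');C,S=np.cos(b[2]),np.sin(b[2])
s=snapshot('top'); w=snapshot('wrist'); q=snapshot('scene')
for d in spot_in(s,'canister')[:3]:
    c=onz(s,d['position'],.085)[:2]-b[:2]; print(round(d['score'],2),np.round([c@[C,S],c@[-S,C]],3))
a=s['img'][95:220,230:350]
cv2.imwrite('pics/f.png',np.vstack([cv2.resize(a,(480,300),interpolation=cv2.INTER_CUBIC),cv2.resize(w['img'],(480,300))]))
E
python3 lk.py | awk '$NF<0.2'
```

```text
0.93 [0.089 0.007]
0.62 [-0.39  -0.463]
[ 0.8518 -0.4916] [0.14, 0.284] yaw -125.9 drainer xy [ 0.116 -0.547]
[0.6118 0.092 ] [0.048, 0.066] yaw -178.3 drainer xy [0.032 0.078]
[ 0.5061 -0.1114] [0.024, 0.274] yaw -14.6 drainer xy [-0.122 -0.092]
```

View pics/f.png

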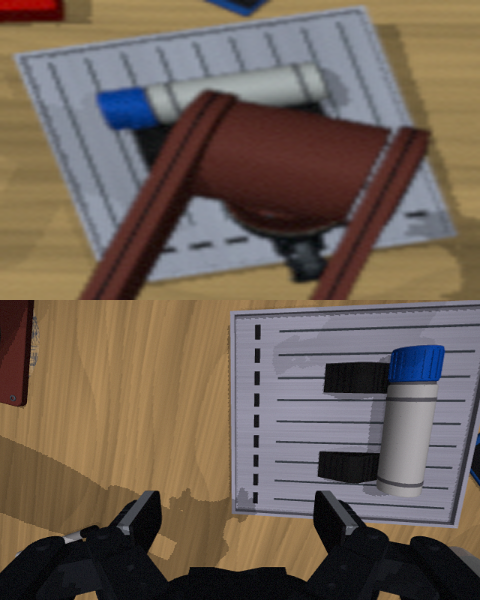

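Both chocks look to be against the canister. Before handing in, I'll measure the canister-to-chock distances at full resolution.

```bash
python3 - <<'E'
from h import *
b=np.load('board.npy');C,S=np.cos(b[2]),np.sin(b[2])
o=observe(); s=snapshot('wrist'); im=s['img']; g=cv2.cvtColor(im,cv2.COLOR_BGR2GRAY)
dr=lambda P:np.round([(P[:2]-b[:2])@[C,S],(P[:2]-b[:2])@[-S,C]],4)
print(o['eef_pos'],o['joint_velocities'].round(1))
for y in (.064,-.065):
    # toe (downhill) edge: scan groups of dark pixels
    c=proj(s,[b[0]+.0*C-y*S,b[1]+.0*S+y*C,.05],o); r=int(round(c[1]))
    for rr in (r-8,r,r+8):
        row=g[rr,:]; x=int(c[0]); 
        while row[x]<50: x-=1
        xe=x+1; x=int(c[0])
        while row[x]<50: x+=1
        # canister silhouette on that row: bright/blue run from x; background board transition searched via large gradient
        gr=np.abs(np.diff(im[rr].astype(int),axis=0)).sum(1); k=[i for i in range(x-2,min(x+110,638)) if gr[i]>40]
        print(y,rr,'toe px',xe,dr(onz(s,(xe,rr),.0445,o)),'can left',x,'edges',k)
cv2.imwrite('pics/f2.png',cv2.resize(im[40:280,400:640],(720,720),interpolation=cv2.INTER_CUBIC))
E
```

```text
[ 0.46658671 -0.04065477  0.28188321] [ 0.2  0.8 -0.1 -0.   0.2 -0.1]
0.064 95 toe px 434 [-0.0234  0.0728] can left 546 edges [561, 563, 571, 572, 573, 574, 580, 582, 585, 587, 588, 589, 637]
0.064 103 toe px 432 [-0.0249  0.0647] can left 545 edges [549, 562, 570, 572, 579, 581, 587, 625, 626, 627, 635, 636]
0.064 111 toe px 432 [-0.0242  0.0564] can left 534 edges [581, 582, 633, 634, 637]
-0.065 213 toe px 425 [-0.0234 -0.0569] can left 505 edges [503, 504, 612, 613]
-0.065 221 toe px 424 [-0.0238 -0.0665] can left 505 edges [503, 504, 610, 611, 614]
-0.065 229 toe px 424 [-0.0231 -0.0761] can left 504 edges [502, 503, 564, 610, 611, 612, 613]
```

View pics/f2.png

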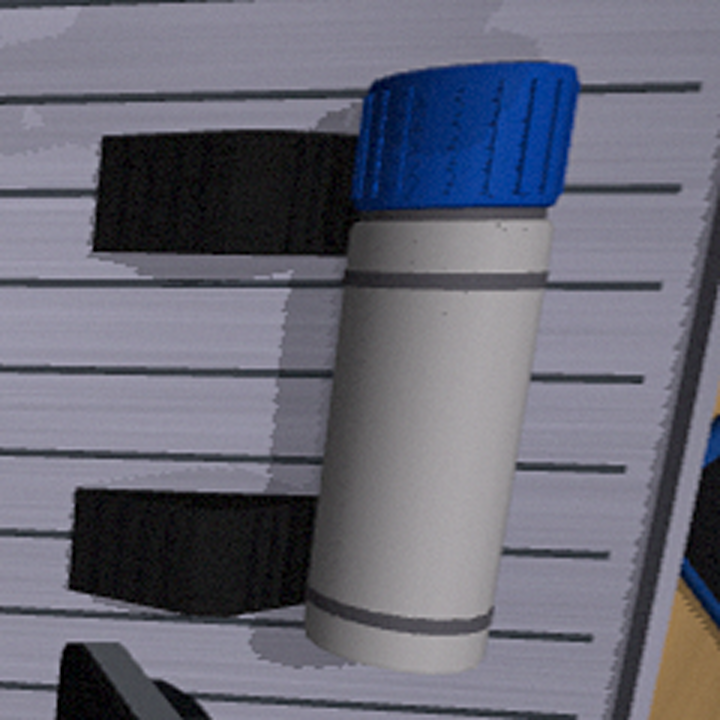

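```bash
python3 - <<'E'
from h import *
b=np.load('board.npy');C,S=np.cos(b[2]),np.sin(b[2]); o=observe(); s=snapshot('wrist')
dr=lambda P:np.round([(P[:2]-b[:2])@[C,S],(P[:2]-b[:2])@[-S,C]],4)
for p in [(554.7,103.3),(536,221.7),(400+470/3,40+65/3),(400+397/3,40+668/3)]: print(dr(onz(s,p,.0807,o)))
print(dr(onz(s,(432,103),.0425,o)),dr(onz(s,(424,221),.0425,o)))
print(o['joint_velocities'].round(2))
E
```

```text
[0.0803 0.0631]
[ 0.0797 -0.0547]
[0.0762 0.1005]
[ 0.0825 -0.1   ]
[-0.0246  0.0649] [-0.0236 -0.0667]
[ 0.05  0.47  0.19 -0.07 -0.01 -0.1 ]
```

Distances from canister axis to chock centre are 59.9 mm and 58.3 mm, against 59 nominal and 50–65 allowed. That's snug on both, so I'm handing in.

```bash
python3 -c "
from bench import *
print(hand_in())"
```

```text
the job is handed in; nothing more can be done
None
```

I set both chocks on the board, laid the canister on the upper half uphill of them, eased it down until it bore on them, then released it and handed in at about 23 s. The hand-in gave no verdict.

**Chocks:** they stand side by side at about drainer x 0.021, y +0.065 and −0.066, in line with the slope.

**Easing down:** the uphill force built up to about 2.4 N. It stayed between 1 and 2 N while I held the canister, and was about 2 N just before I let go.

**Last checks (wrist picture):**
- The canister lies across the board at x about 0.080, let go and in the same place in the last pictures.
- Its axis is 59.9 mm uphill of one chock's middle and 58.3 mm of the other's. The nominal distance is 59 mm and 50–65 mm is allowed.
- The hand is clear of everything.

**Did not agree:**
- The top-camera detection put the canister at x 0.089. The arm partly hid the board in that view, so I used the wrist measurement.
- The tool had tilted about 3° by the end, which did no harm.
- I did not re-measure the carton or the flask at the end, but the arm stayed clear of both and no unexpected contact showed.

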